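# Fit the battery pack in the table microphone

## Task

The speeches are about to begin and the table microphone has no battery. Take the pack with the stepped toe from the slate mat, hook its toe in under the bar at the near end of the microphone's floating battery cradle with the heel still raised, then swing it down and press the heel until it lies fully home, flat on the floor of the bay, and the sprung catch has snapped back over it. The cradle's exact place is found by feel: do not force the pack, and leave the other pack and the salt and pepper mills where they stand.

Things in the scene. Friction and masses are not known exactly. Their poses are not given: they have to be found in the camera images.
- microphone: wireless table microphone, fixed: black base x -88..125, y -51..51, z 0..30 mm from its origin on the table; gooseneck at x 108 bent away to +x, 160 mm high. In it a battery cradle with 5 mm walls, rim at z 32, on a rubber gaiter: it may stand up to 6 mm off in x and 7.5 mm in y from bay_mid, unreported: find it by touch or sight. It stays put under 30 N, square to the base
- bay_mid (a point): mean place of the middle of the bay floor, 8 mm above the table, axes as the microphone (x from toe slot to catch). The bay in the cradle is a well open at the top, x -51..51.5 mm from its middle, 49 mm wide, 24 mm deep. A seated pack's origin lies at the bay's middle, parallel to it, with 1 mm play in y and 1.5 in x each way
- toe_slot (a point): mean place of the mouth of the toe slot (moves with the cradle as told), middle of its lower edge, on the bay floor at the -x end, near the robot. The slot runs 10.5 mm deep towards -x, is 30 mm wide (y), 14 mm high; the bar over it is 10 mm thick, flush with the cradle rim. The pack goes in with its heel raised by 0.3 to 0.42 rad
- catch (a joint): steel catch with thumb slide at the cradle's +x end; value in m along +x: 0 sprung out over the bay (rest, locked), up to 0.006 pushed back. Its ramped nose reaches 5 mm over the bay, 11.5 to 24 mm above the bay floor, 18 mm wide; the heel passes it at about 8 N, and it snaps back over the heel ledge when the heel is within 2.5 mm of the floor
- mic_pack: the microphone's battery pack, grey, 0.28 kg: block x -37..44, y -23.5..23.5, z 0..50 mm; stepped flat toe x -60..-37, 28 mm wide, z 3..11; heel ledge x 44..50, 47 mm wide, z 0..9. Origin on its underside; x from toe to heel, z up. Grip it across y (47 mm) by its top 22 mm, so that the fingertips clear the cradle when it is seated
- toe_tip (a point): lower edge of the toe's end, middle: pack x -60, y 0, z 3 mm
- heel (a point): lower edge of the heel ledge, middle: pack x 50, y 0, z 0
- heel_top (a point): place to press: on the pack's flat top near the heel, pack x 36, y 0, z 50 mm
- other_pack: a battery pack for other equipment, grey, plain square-ended brick 130 x 46 x 36 mm without toe or ledge, does not fit; origin in the middle of its underside, x along its length. To be left alone
- slate_mat: black slate mat, 200 x 250 x 6 mm, fixed; both packs lie on it, side by side, toe roughly towards the robot. Origin in the middle of its underside
- pepper_mill: dark wooden pepper mill, 57 mm across, 174 mm high, standing; origin under its middle
- salt_mill: pale wooden salt mill, 57 mm across, 162 mm high, standing; origin under its middle
Things that resemble listed ones, but are neither listed nor needed, are in the scene too. What is shaped like the mic_pack but green or purple is not meant.

How it is judged:
On the way:
1. the toe goes down into the slot at the near end while the heel is still raised (x of toe_tip in the frame of toe_slot between -0.018 and -0.001 m and y of toe_tip in the frame of toe_slot between -0.0105 and 0.0105 m and z of toe_tip in the frame of toe_slot between -0.003 and 0.011 m and z of heel in the frame of bay_mid above 0.012 m), for 0.05 s.
At the end, for the whole second after the job is handed in: The pack with the toe lies at rest in the bay: within 12.5 mm of the bay's mean middle, heel within 2 mm of the bay floor, level within 0.035 rad and in line within 0.06 rad, toe under the bar, and the catch back within 1.2 mm of its rest place (horizontal distance between mic_pack and bay_mid below 0.0125 m and z of heel in the frame of bay_mid between -0.002 and 0.002 m and z of toe_tip in the frame of bay_mid between 0 and 0.006 m and angle between the x axis of mic_pack and the x axis of bay_mid, either way round below 0.06 rad and angle between mic_pack's own z axis and vertical below 0.035 rad and value of joint catch below 0.0012 m and linear speed of mic_pack below 0.01 m/s); the robot touches nothing.
It fails at once if the pack is forced in the bay (more than 60 N between pack and microphone) (contact force between mic_pack and microphone above 60 N).
It fails at once if the pepper mill is tipped or pushed away (distance of pepper_mill from where it was at the start of the episode above 0.03 m or angle between pepper_mill's own z axis and vertical above 0.35 rad).
It fails at once if the salt mill is tipped or pushed away (distance of salt_mill from where it was at the start of the episode above 0.03 m or angle between salt_mill's own z axis and vertical above 0.35 rad).
It fails at once if the other pack is tipped or pushed away (distance of other_pack from where it was at the start of the episode above 0.03 m or angle between other_pack's own z axis and vertical above 0.35 rad).
It also fails if it takes over 61 s, if anything falls off the work surface, if the arm or the gripper's body presses on something with over 40 N, if the wrist force passes 120 N, or if a joint passes its speed limit or range.

## Robot

A 6-joint arm with a two-finger parallel gripper is mounted at the origin on a cart in front of the work surface, level with it; the furniture and walls round the work are solid. World frame = base frame: x ahead of the robot, y to its left, z up, the work surface at z = 0. Lengths are in m, angles in rad, forces in N, time in s.
With the tool pointing down it reaches from about 0.425 to 0.95 m from the base axis. Payload 14.7 kg.
Tool frame: the origin (TCP) lies at the centre of the arm's flange, where the gripper is bolted on; the fingertips stand 173 mm ahead of it and the grasp point (between the pads) lies 155 mm ahead of it; z points along the fingers, y is the direction in which the jaws open and shut (so a half turn about z gives the same grasp; the last joint's range is limited). The gripper opens to 85 mm and grips with 20 to 120 N. Pads are 22 mm wide; open, the fingers measure 114 mm over their backs; the gripper's body (76 mm by 85 mm) begins 54 mm behind the grasp point. The pads swing forward as they close: fully open they stand 13 mm farther back than shut.
Start: joints at [1.284, 0.48, 1.596, -0, 1.065, -0.047], TCP at [0.154, 0.631, 0.405] pointing down, gripper open.
Joint ranges: [-2.75, 2.75], [-0.82, 2.05], [0.23, 2.67], [-1.56, 4.7], [0.09, 2.69], [-2.92, 2.92]. Speed limits (rad/s): [1.89, 1.89, 2.39, 3.01, 3.01, 3.01].

## Interface

Orientations are given as a rotation vector (axis times angle).
In Python, from station import env gives the robot as it stands.
- The arm moves only by the tool step_arm, never from a script. Its argument "targets" is a list of rows, each an object of numbers: "x", "y", "z": the shift along the tool's x, y, z in m; "wx", "wy", "wz": the turn, a rotation vector about the tool's x, y, z in rad; "hand": the opening, from 0 (shut) to 1 (fully open). A call has exactly 10 rows; each row is the pose to reach, as a shift and turn from the pose commanded when the call began, along the tool's axes at that moment; what a row does not reach only later rows make up. A row lasts 1/8 s, in which the tool goes at most 62.5 mm and 10.7 degrees, less where a joint would pass 70% of its speed; a pose out of reach is approached as far as the arm can. A call with a gripper value outside its range is refused whole. The fingers move at their own pace and stop on an object; the grip force is fixed at half the most. Time passes only in rows, so rows that repeat a pose let the fingers close, or fill a call up. It gives the time, the measured TCP pose, the force and the opening at its end, in the units of the state.
- env.observe(): the state, without advancing time (a new reading comes with each control period).
- env.get_image(name): name is "scene" or "side" or "wrist"; returns a dict with "img" (384x512x3 uint8, red, green, blue), "depth" (384x512 float32, m along the optical axis (not along the pixel's ray), 0 where there is no reading), "fovy" (degrees; the focal length in pixels is half the picture's height over the tangent of half this angle, whatever the lens; pixels are square), "cx", "cy" (the principal point, pixels), "extrinsics" (4x4, takes a point from camera to world coordinates). Camera axes: x right, y up, looking along -z (the intrinsics and any distortion apply to the point x, -y, -z); pixel columns grow to the right and rows downward; lengths in m; the calibration is good to about 2 mm. A picture is of the moment at which its call begins.
- env.finish_job(): hands the job in, once; it reports no verdict.
The state is a dict: "time_s": time; "joint_pos": joint angles; "qd": joint speeds; "joint_efforts": joint torques, N m; "tool_pos": TCP position; "eef_rot": TCP orientation; "force": force on the tool from outside, world axes, zero at the start; "wrist_torque": the same for the moment, N m; "opening": opening from 0.0 (shut) to 1.0 (fully open).
Only numpy, scipy, OpenCV 4.12 (cv2) and the standard library are available. Lean on these libraries where they do the work, as an engineer would, in place of code of your own. Each camera call takes 0.05 s, during which the arm holds its last target.

## Working session

There is one attempt and no reset: what is moved stays moved. The work goes in short steps, Python scripts to look and compute and a tool call to move; the robot and the scene stay as the last step left them, time stands still between calls to the robot, and variables do not carry over. Pictures are saved under pics/ and viewed, and the job is handed in when it is done.

Besides the shell and the picture viewer there is one more tool, called after "Emit:" as name(argument=value, ...), one argument or row to a line, values as JSON. step_arm: Moves the arm, as the interface text tells. Its arguments: {"type":"object","properties":{"targets":{"type":"array","items":{"type":"object","properties":{"x":{"type":"number"},"y":{"type":"number"},"z":{"type":"number"},"wx":{"type":"number"},"wy":{"type":"number"},"wz":{"type":"number"},"hand":{"type":"number"}}}}},"required":["targets"]}

```bash
ls; mkdir -p pics
cat > h.py <<'E'
import numpy as np, cv2
from station import env
from scipy.spatial.transform import Rotation as R
def cap(n,tag):
    d=env.get_image(n); cv2.imwrite(f'pics/{tag}.png',d['img'][:,:,::-1]); np.savez(f'pics/{tag}.npz',**{k:np.array(v) for k,v in d.items()}); return d
def load(tag): 
    z=np.load(f'pics/{tag}.npz'); return {k:z[k] for k in z.files}
def f(d): return d['img'].shape[0]/2/np.tan(np.radians(float(d['fovy']))/2)
def plane(d,u,v,z):
    F=f(d); E=d['extrinsics']; r=E[:3,:3]@np.array([(u-d['cx'])/F,-(v-d['cy'])/F,-1.]); o=E[:3,3]; return o+r*(z-o[2])/r[2]
def cloud(d):
    F=f(d);h,w=d['depth'].shape;u,v=np.meshgrid(np.arange(w),np.arange(h));D=d['depth']
    P=np.stack([(u-d['cx'])/F*D,-(v-d['cy'])/F*D,-D],-1); E=d['extrinsics']; return P@E[:3,:3].T+E[:3,3]
def proj(d,p):
    E=d['extrinsics'];q=E[:3,:3].T@(np.array(p)-E[:3,3]);F=f(d);return d['cx']+F*q[0]/-q[2], d['cy']+F*(-q[1])/-q[2]
E
python3 - <<'E'
from h import *
for n in ['scene','side','wrist']:
    d=cap(n,n+'0'); print(n,d['fovy'],d['cx'],d['cy'],d['extrinsics'].round(3).tolist(),[k for k in d])
print(env.observe())
E
```

```text
pics
scene 51.66033136016246 251.30868380978328 188.43263867789932 [[0.523, 0.627, -0.577, -0.087], [-0.852, 0.392, -0.347, -0.273], [0.009, 0.673, 0.74, 0.954], [0.0, 0.0, 0.0, 1.0]] ['img', 'depth', 'fovy', 'cx', 'cy', 'extrinsics']
side 46.519718564681554 258.25573358834555 195.33916847812444 [[-0.989, 0.083, -0.119, 0.436], [-0.145, -0.615, 0.775, 1.137], [-0.009, 0.784, 0.621, 0.884], [0.0, 0.0, 0.0, 1.0]] ['img', 'depth', 'fovy', 'cx', 'cy', 'extrinsics']
wrist 65.43160309388283 253.70530316124382 194.44345983221763 [[0.236, -0.931, -0.279, 0.083], [0.972, 0.226, 0.069, 0.649], [-0.001, -0.287, 0.958, 0.373], [0.0, 0.0, 0.0, 1.0]] ['img', 'depth', 'fovy', 'cx', 'cy', 'extrinsics']
{'time_s': 0.15, 'joint_pos': array([ 1.28441374e+00,  4.80663192e-01,  1.59664336e+00, -2.15857288e-05,
        1.06508160e+00, -4.66203012e-02]), 'qd': array([ 0.0004575 ,  0.00023919, -0.00065764,  0.00023314, -0.00052928,
       -0.00059339]), 'joint_efforts': array([-4.88125261e-04, -9.51157093e+01, -4.30458963e+01, -7.89730819e-06,
        7.99290079e-03, -1.85757705e-05]), 'tool_pos': array([0.15432078, 0.63129897, 0.4042677 ]), 'eef_rot': array([-3.75686389e-01, -3.11893431e+00,  1.23715100e-03]), 'force': array([-0.23337611,  0.42709622, -0.21318573]), 'wrist_torque': array([ 0.01432431, -0.00112856,  0.03028504]), 'opening': 1.0025171639332993}
```

View pics/scene0.png

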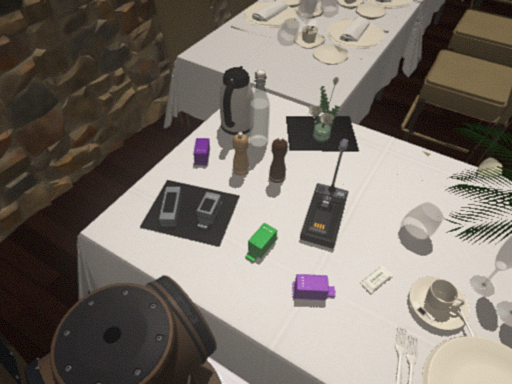

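View pics/side0.png

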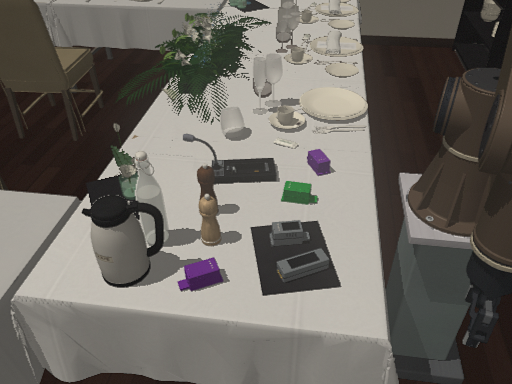

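View pics/wrist0.png

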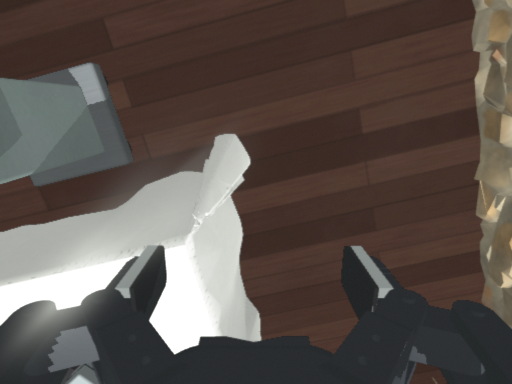

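Run:
```python
from h import *
a=load('scene0')['img'][170:255,130:360,::-1]; b=load('side0')['img'][140:300,190:345,::-1]
cv2.imwrite('pics/z1.png',cv2.resize(a,None,fx=3.4,fy=3.4,interpolation=cv2.INTER_CUBIC))
cv2.imwrite('pics/z2.png',cv2.resize(b,None,fx=3.7,fy=3.7,interpolation=cv2.INTER_CUBIC))
for t in ['scene0','side0']:
    d=load(t);C=cloud(d)
    # pack top z
    x,y,z=C[...,0],C[...,1],C[...,2]
    if t=='scene0':
        for (u,v) in [(208,207),(208,200),(170,203),(325,215),(318,228),(278,165),(240,155),(262,240),(312,287),(190,235),(337,225)]: print(t,u,v,C[v,u].round(3))
    else:
        for (u,v) in [(289,228),(289,238),(303,262),(240,170),(210,235),(205,180),(297,190),(262,240)]: print(t,u,v,C[v,u].round(3))
```

```text
scene0 208 207 [0.48  0.215 0.06 ]
scene0 208 200 [0.505 0.233 0.056]
scene0 170 203 [0.442 0.329 0.045]
scene0 325 215 [ 0.675 -0.077  0.01 ]
scene0 318 228 [ 0.618 -0.08   0.011]
scene0 278 165 [0.727 0.119 0.077]
scene0 240 155 [0.695 0.241 0.085]
scene0 262 240 [0.469 0.025 0.051]
scene0 312 287 [ 0.413 -0.154  0.05 ]
scene0 190 235 [0.401 0.228 0.005]
scene0 337 225 [ 0.643 -0.127  0.03 ]
side0 289 228 [0.49  0.235 0.056]
side0 289 238 [0.488 0.254 0.036]
side0 303 262 [0.444 0.344 0.043]
side0 240 170 [ 0.685 -0.082  0.01 ]
side0 210 235 [0.703 0.276 0.041]
side0 205 180 [0.738 0.156 0.136]
side0 297 190 [0.482 0.054 0.049]
side0 262 240 [0.564 0.242 0.007]
```

View pics/z1.png

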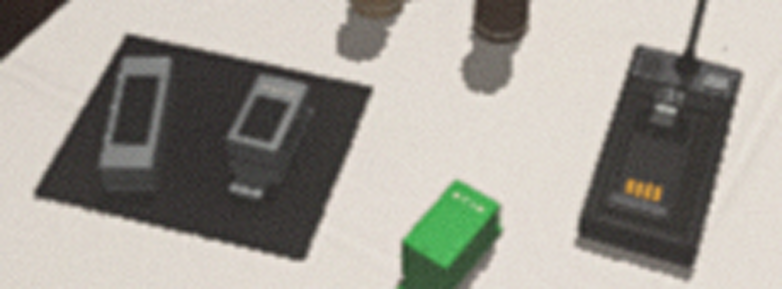

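View pics/z2.png

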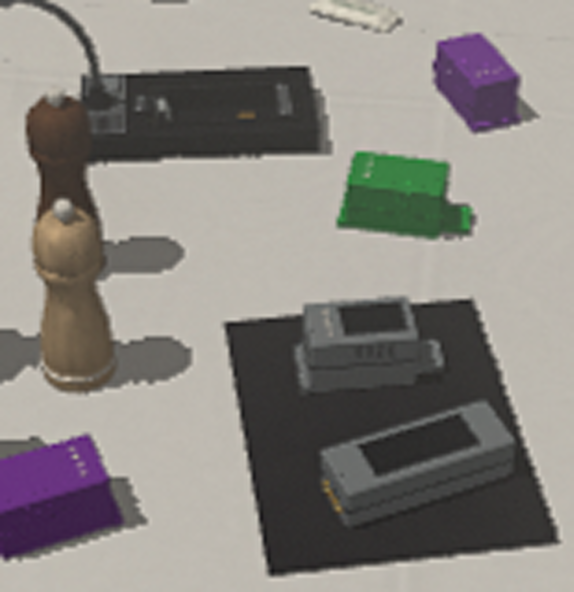

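Run:
```python
from h import *
def rect(P,n):
    r=cv2.minAreaRect((P[:,:2]*1000).astype(np.float32)); print(n,len(P),np.round(r[0],1),np.round(r[1],1),round(r[2],1), 'z',np.percentile(P[:,2],[5,50,95]).round(4), 'mean',P.mean(0).round(4))
for t in ['scene0','side0']:
    C=cloud(load(t)); v=load(t)['depth']>0
    x,y,z=C[...,0],C[...,1],C[...,2]
    m=v&(x>.42)&(x<.57)&(y>.15)&(y<.285)
    rect(C[m&(z>.0515)&(z<.065)],t+' packtop')
    rect(C[m&(z>.012)&(z<.026)],t+' packlow')
    m2=v&(x>.36)&(x<.57)&(y>.27)&(y<.42)
    rect(C[m2&(z>.036)&(z<.05)],t+' other')
    m3=v&(x>.5)&(x<.86)&(y>-.2)&(y<.02)
    rect(C[m3&(z>.026)&(z<.037)],t+' mictop')
    rect(C[m3&(z>.004)&(z<.013)],t+' micfloor')
    for k,(xx,yy) in {'pepper':(.735,.13),'salt':(.70,.255)}.items():
        mm=v&(np.hypot(x-xx,y-yy)<.07)&(z>.02)&(z<.2); rect(C[mm],t+k)
```

```text
scene0 packtop 347 [497. 225.] [84.2 46.7] 14.6 z [0.054  0.0573 0.0603] mean [0.495  0.2238 0.0573]
scene0 packlow 142 [462.8 224. ] [140.   90.1] 27.0 z [0.0128 0.018  0.0241] mean [0.4619 0.2103 0.0182]
scene0 other 531 [443.5 332. ] [131.2  46.8] 30.8 z [0.0392 0.0434 0.0461] mean [0.4416 0.3293 0.0432]
scene0 mictop 1326 [646.  -47.8] [260.9 167.9] 11.7 z [0.0269 0.0313 0.0353] mean [ 0.6685 -0.0763  0.0312]
scene0 micfloor 1408 [680.2 -90. ] [219.4 359.5] 89.9 z [0.0041 0.0057 0.0108] mean [ 0.6829 -0.089   0.0065]
scene0pepper 585 [737.  124.4] [44.5 49.4] 43.9 z [0.0285 0.1015 0.1611] mean [0.7303 0.1213 0.101 ]
scene0salt 535 [702.2 245.2] [43.  50.1] 28.7 z [0.029  0.0952 0.1504] mean [0.6964 0.2409 0.0951]
side0 packtop 349 [496.6 229.4] [79.4 49.4] 15.7 z [0.0528 0.0555 0.0582] mean [0.4962 0.2304 0.0556]
side0 packlow 194 [485.7 243.1] [109.4  70.3] 9.3 z [0.0127 0.0167 0.0245] mean [0.4861 0.2399 0.0175]
side0 other 721 [444.2 336. ] [131.4  49.6] 30.0 z [0.038  0.0416 0.0444] mean [0.4457 0.3391 0.0415]
side0 mictop 776 [670.4 -72.5] [210.7 109.3] 13.0 z [0.0265 0.0298 0.034 ] mean [ 0.6717 -0.0681  0.0299]
side0 micfloor 351 [683.1 -90.6] [217.9 353.2] 89.9 z [0.0042 0.0069 0.0118] mean [ 0.6767 -0.0668  0.0073]
side0pepper 475 [738.6 138.9] [51.2 37.7] 21.2 z [0.068  0.1316 0.1618] mean [0.7384 0.143  0.1246]
side0salt 758 [706.2 257.8] [49.1 44.7] 55.2 z [0.0279 0.0937 0.1484] mean [0.7035 0.2664 0.0926]
```

```bash
cat >> h.py <<'E'
def rel(p,yaw,pitch=0.,s=None):
    """tool pose: p world TCP; pack-frame yaw (x toe->heel) and heel-up pitch -> row shift/turn. tool x=-packx, y=packy, z=-packz"""
    s=s or env.observe(); R0=R.from_rotvec(s['eef_rot']); 
    Rt=R.from_euler('z',yaw)*R.from_euler('y',-pitch)*R.from_matrix(np.diag([-1.,1,-1]))
    print('shift',(R0.inv().apply(np.array(p)-s['tool_pos'])).round(4),'turn',(R0.inv()*Rt).as_rotvec().round(4)); return Rt
E
python3 - <<'E'
from h import *
rel([.495,.227,.37],np.radians(15))
E
```

```text
shift [-0.4269 -0.3118  0.0345] turn [-8.000e-04 -2.000e-04 -5.016e-01]
```

Emit:
step_arm(
  targets=[
    {"x": -0.043, "y": -0.031, "z": 0, "wz": -0.05},
    {"x": -0.086, "y": -0.062, "z": 0, "wz": -0.1},
    {"x": -0.128, "y": -0.093, "z": 0, "wz": -0.15},
    {"x": -0.171, "y": -0.125, "z": 0, "wz": -0.2},
    {"x": -0.214, "y": -0.156, "z": 0, "wz": -0.25},
    {"x": -0.257, "y": -0.187, "z": 0.005, "wz": -0.3},
    {"x": -0.3, "y": -0.218, "z": 0.01, "wz": -0.35},
    {"x": -0.342, "y": -0.25, "z": 0.02, "wz": -0.4},
    {"x": -0.385, "y": -0.281, "z": 0.03, "wz": -0.45},
    {"x": -0.427, "y": -0.312, "z": 0.035, "wz": -0.502},
  ],
)

```text
invalid input
```

Run:
```python
from h import *
s=env.observe();print(s['time_s'],s['tool_pos'],s['eef_rot'],s['force'],s['joint_pos'])
cap('wrist','wrist1')
```

```text
0.15 [0.15432078 0.63129897 0.4042677 ] [-3.75686389e-01 -3.11893431e+00  1.23715100e-03] [-0.23337611  0.42709622 -0.21318573] [ 1.28441374e+00  4.80663192e-01  1.59664336e+00 -2.15857288e-05
  1.06508160e+00 -4.66203012e-02]
```

View pics/wrist1.png

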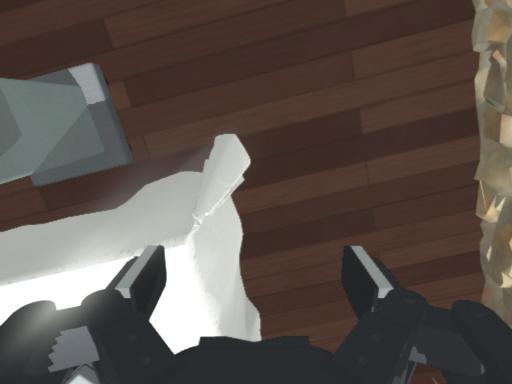

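Emit:
step_arm(
  targets=[
    {"x": -0.043, "y": -0.031, "z": 0, "wx": 0, "wy": 0, "wz": -0.05, "hand": 1},
    {"x": -0.086, "y": -0.062, "z": 0, "wx": 0, "wy": 0, "wz": -0.1, "hand": 1},
    {"x": -0.128, "y": -0.093, "z": 0, "wx": 0, "wy": 0, "wz": -0.15, "hand": 1},
    {"x": -0.171, "y": -0.125, "z": 0, "wx": 0, "wy": 0, "wz": -0.2, "hand": 1},
    {"x": -0.214, "y": -0.156, "z": 0, "wx": 0, "wy": 0, "wz": -0.25, "hand": 1},
    {"x": -0.257, "y": -0.187, "z": 0.005, "wx": 0, "wy": 0, "wz": -0.3, "hand": 1},
    {"x": -0.3, "y": -0.218, "z": 0.01, "wx": 0, "wy": 0, "wz": -0.35, "hand": 1},
    {"x": -0.342, "y": -0.25, "z": 0.02, "wx": 0, "wy": 0, "wz": -0.4, "hand": 1},
    {"x": -0.385, "y": -0.281, "z": 0.03, "wx": 0, "wy": 0, "wz": -0.45, "hand": 1},
    {"x": -0.427, "y": -0.312, "z": 0.035, "wx": 0, "wy": 0, "wz": -0.502, "hand": 1},
  ],
)

```text
time_s: 1.45
tool_pos: [0.4959, 0.2254, 0.3692]
eef_rot: [0.413, -3.114, 0.0]
force: [0.8, 1.2, -0.3]
opening: 1.001
```

Run:
```python
from h import *
s=env.observe();print(s['time_s'],s['tool_pos'],s['eef_rot'],s['force'],s['joint_pos'])
cap('wrist','wrist1')
```

```text
1.45 [0.4958761  0.225379   0.36924496] [ 4.13210546e-01 -3.11391789e+00  1.14887053e-04] [ 0.79876832  1.23519445 -0.25602435] [ 3.70932072e-01  3.75317847e-01  1.87665531e+00  2.37918280e-05
  8.90004358e-01 -1.46373364e+00]
```

View pics/wrist1.png

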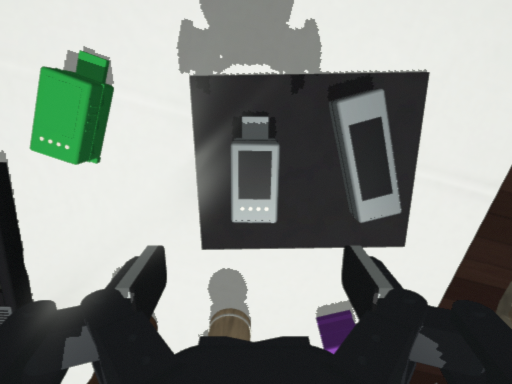

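Run:
```python
from h import *
d=load('wrist1'); g=cv2.cvtColor(d['img'],cv2.COLOR_RGB2GRAY)
roi=np.zeros_like(g); m=(g>95).astype(np.uint8)*255
m2=np.zeros_like(m); m2[139:230,222:290]=m[139:230,222:290]
c=max(cv2.findContours(m2,cv2.RETR_EXTERNAL,cv2.CHAIN_APPROX_NONE)[0],key=cv2.contourArea)
r=cv2.minAreaRect(c); print(r)
P=np.array([plane(d,u,v,.056)[:2]*1000 for u,v in cv2.boxPoints(r)]); print(P.round(1),P.mean(0), np.linalg.norm(np.diff(P,axis=0),axis=1))
Q=np.array([plane(d,u,v,.056)[:2]*1000 for u,v in c[:,0]],np.float32);print(cv2.minAreaRect(Q))
print(plane(d,240,115,.017),plane(d,270,115,.017))
C=cloud(d); print(C[150:215:8,256,2].round(4), C[145,245:265:5])
```

```text
((254.5, 183.0), (78.0, 47.0), 90.0)
[[465.  195.1]
 [453.4 237.7]
 [528.8 260.1]
 [541.3 214.1]] [497.13437899 226.77126686] [44.1386435  78.65293308 47.68561602]
((497.2542419433594, 226.3917236328125), (79.0384750366211, 45.62200164794922), 14.504190444946289)
[0.43888755 0.19537268 0.017     ] [0.43071792 0.22548443 0.017     ]
[0.0557 0.0578 0.0561 0.056  0.0562 0.0562 0.0556 0.0565 0.0551] [[0.46246721 0.20807677 0.05576048]
 [0.46141914 0.21264721 0.05430758]
 [0.4600315  0.21716525 0.05552878]
 [0.45889827 0.22175369 0.05468264]]
```

Run:
```python
from h import *
rel([.497,.2265,.210],np.radians(15))
```

```text
shift [0.0009 0.0054 0.1589] turn [-0.0017  0.0008  0.0038]
```

Run:
```python
from h import *
s=env.observe();print(s['time_s'],s['tool_pos'],s['eef_rot'],s['qd'])
rel([.497,.2265,.210],np.radians(15))
d=cap('wrist','wrist2'); g=cv2.cvtColor(d['img'],cv2.COLOR_RGB2GRAY)
m=(g>95).astype(np.uint8)*255
m2=np.zeros_like(m); m2[135:235,215:295]=m[135:235,215:295]
c=max(cv2.findContours(m2,cv2.RETR_EXTERNAL,cv2.CHAIN_APPROX_NONE)[0],key=cv2.contourArea)
print(cv2.boundingRect(c))
Q=np.array([plane(d,u,v,.056)[:2]*1000 for u,v in c[:,0]],np.float32);print(cv2.minAreaRect(Q))
print(d['extrinsics'].round(4).tolist(),load('wrist1')['extrinsics'].round(4).tolist())
print(env.observe()['tool_pos'])
```

```text
1.5 [0.499096   0.22175996 0.36888862] [-4.15899397e-01  3.11292949e+00 -2.43454317e-03] [ 0.08138481 -0.02097856  0.01820553  0.01065723  0.00842002  0.200475  ]
shift [0.0009 0.0054 0.1589] turn [-0.0017  0.0008  0.0038]
(236, 141, 49, 80)
((497.0610656738281, 226.6136016845703), (79.12077331542969, 45.41130447387695), 14.307530403137207)
[[-0.2636, -0.9236, -0.2784, 0.4287], [0.9646, -0.2531, -0.0738, 0.2029], [-0.0023, -0.288, 0.9576, 0.3381], [0.0, 0.0, 0.0, 1.0]] [[-0.2618, -0.9245, -0.277, 0.4254], [0.9651, -0.251, -0.0745, 0.2067], [-0.0006, -0.2868, 0.958, 0.3385], [0.0, 0.0, 0.0, 1.0]]
[0.49754492 0.22363412 0.36910671]
```

Emit:
step_arm(
  targets=[
    {"x": -0.002, "y": -0.001, "z": 0.03, "wx": 0, "wy": 0, "wz": 0, "hand": 1},
    {"x": -0.002, "y": -0.001, "z": 0.07, "wx": 0, "wy": 0, "wz": 0, "hand": 1},
    {"x": -0.002, "y": -0.001, "z": 0.11, "wx": 0, "wy": 0, "wz": 0, "hand": 0.85},
    {"x": -0.002, "y": -0.001, "z": 0.14, "wx": 0, "wy": 0, "wz": 0, "hand": 0.8},
    {"x": -0.002, "y": -0.001, "z": 0.155, "wx": 0, "wy": 0, "wz": 0, "hand": 0.8},
    {"x": -0.002, "y": -0.001, "z": 0.159, "wx": 0, "wy": 0, "wz": 0, "hand": 0.8},
    {"x": -0.002, "y": -0.001, "z": 0.159, "wx": 0, "wy": 0, "wz": 0, "hand": 0.3},
    {"x": -0.002, "y": -0.001, "z": 0.159, "wx": 0, "wy": 0, "wz": 0, "hand": 0.2},
    {"x": -0.002, "y": -0.001, "z": 0.159, "wx": 0, "wy": 0, "wz": 0, "hand": 0.2},
    {"x": -0.002, "y": -0.001, "z": 0.159, "wx": 0, "wy": 0, "wz": 0, "hand": 0.2},
  ],
)

```text
time_s: 2.8
tool_pos: [0.4976, 0.2266, 0.2119]
eef_rot: [-0.41, 3.113, 0.001]
force: [-1.3, 1.1, 9.0]
opening: 0.528
```

Run:
```python
from h import *
s=env.observe();print(s['time_s'],s['tool_pos'],s['eef_rot'],s['force'],s['opening'])
cap('wrist','wrist3')
```

```text
2.8 [0.49755595 0.22663471 0.21185799] [-4.10380801e-01  3.11301190e+00  7.38831128e-04] [-1.28680773  1.06347401  8.97516498] 0.5280629859679257
```

View pics/wrist3.png

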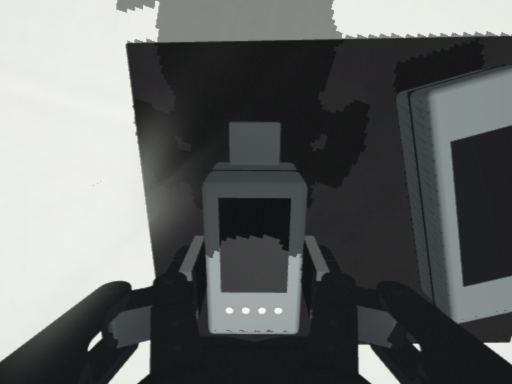

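Emit:
step_arm(
  targets=[
    {"x": 0, "y": 0, "z": -0.02, "wx": 0, "wy": 0, "wz": 0, "hand": 0.2},
    {"x": 0, "y": 0, "z": -0.06, "wx": 0, "wy": 0, "wz": 0, "hand": 0.2},
    {"x": 0, "y": 0, "z": -0.11, "wx": 0, "wy": 0, "wz": 0, "hand": 0.2},
    {"x": 0, "y": 0, "z": -0.16, "wx": 0, "wy": 0, "wz": 0, "hand": 0.2},
    {"x": -0.01, "y": -0.03, "z": -0.19, "wx": 0, "wy": 0, "wz": 0.01, "hand": 0.2},
    {"x": -0.03, "y": -0.08, "z": -0.19, "wx": 0, "wy": 0, "wz": 0.02, "hand": 0.2},
    {"x": -0.05, "y": -0.13, "z": -0.19, "wx": 0, "wy": 0, "wz": 0.03, "hand": 0.2},
    {"x": -0.07, "y": -0.18, "z": -0.19, "wx": 0, "wy": 0, "wz": 0.044, "hand": 0.2},
    {"x": -0.08, "y": -0.215, "z": -0.19, "wx": 0, "wy": 0, "wz": 0.044, "hand": 0.2},
    {"x": -0.08, "y": -0.215, "z": -0.19, "wx": 0, "wy": 0, "wz": 0.044, "hand": 0.2},
  ],
)

```text
time_s: 4.1
tool_pos: [0.6311, 0.0372, 0.4009]
eef_rot: [-0.338, 3.123, -0.001]
force: [-0.1, 0.3, -3.6]
opening: 0.532
```

Run:
```python
from h import *
s=env.observe();print(s['time_s'],s['tool_pos'],s['eef_rot'],s['force'],s['opening'])
cap('wrist','wrist4'); 
s=env.observe();print(s['time_s'],s['tool_pos'],s['eef_rot'],s['force'],s['wrist_torque'])
```

```text
4.1 [0.63111396 0.03723734 0.40092433] [-3.37566279e-01  3.12261800e+00 -7.52070773e-04] [-0.07790507  0.29385447 -3.57743432] 0.5317786168644075
4.15 [0.63032841 0.03852864 0.40083585] [-3.38982513e-01  3.12319670e+00  9.05691295e-05] [-0.48817189  1.00099146 -2.95106308] [-0.01286272 -0.01610556 -0.01680873]
```

View pics/wrist4.png

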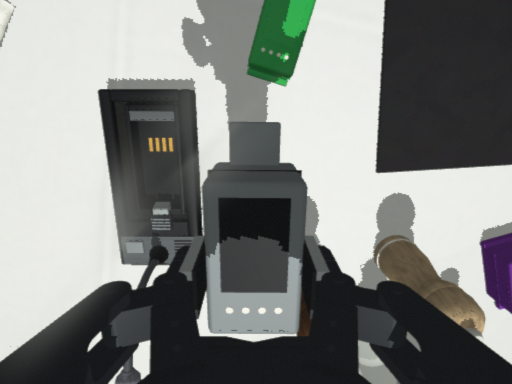

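Run:
```python
from h import *
d=load('wrist4'); a=d['img'][70:275,90:210,::-1].astype(float)
a=np.clip((a/255)**.5*330-30,0,255).astype(np.uint8)
cv2.imwrite('pics/z4.png',cv2.resize(np.rot90(a),None,fx=3.8,fy=3.8,interpolation=cv2.INTER_CUBIC))
```

```text
(no output)
```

View pics/z4.png

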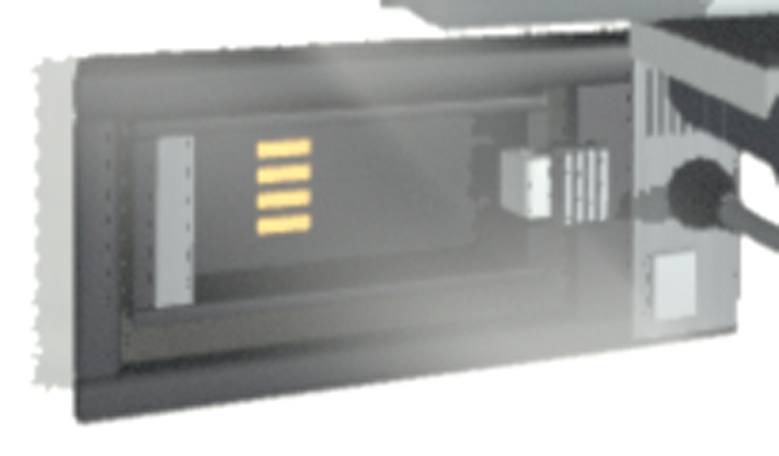

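```bash
cat >> h.py <<'E'
def un(c,r): return 90+119.5-(r+.5)/3.8, 70+(c+.5)/3.8-.5
E
python3 - <<'E'
from h import *
d=load('wrist4'); C=cloud(d)
def P(c,r,z):
    u,v=un(c,r); return plane(d,u,v,z)
for n,c,r,z in [('barNWfar',155,137,.032),('bar in near',194,135,.032),('bar in far',194,303,.032),('bar out far',155,307,.032),('baseTL',78,58,.03),('baseBL',78,420,.03),('baseBR',738,330,.03),('c1',257,142,.008),('c4',257,232,.008),('rim TL',122,118,.032),('rimBL',120,370,.032)]:
    u,v=un(c,r);print(n,(u,v),(P(c,r,z)*1000).round(1), 'depth',C[int(round(v)),int(round(u))].round(4))
a=P(194,303,.032)-P(194,135,.032); print('bar yaw',np.degrees(np.arctan2(-a[0],a[1])), np.linalg.norm(a))
a=P(78,420,.03)-P(78,58,.03);print('base yaw',np.degrees(np.arctan2(-a[0],a[1])),np.linalg.norm(a))
a=P(738,330,.03)-P(78,420,.03);print('base yaw',np.degrees(np.arctan2(a[1],a[0])),np.linalg.norm(a))
E
```

```text
barNWfar (173.31578947368422, 110.42105263157896) [584.7 -62.6  32. ] depth [ 0.5844 -0.0631  0.0314]
bar in near (173.8421052631579, 120.6842105263158) [595.4 -60.5  32. ] depth [ 0.5957 -0.0605  0.0313]
bar in far (129.6315789473684, 120.6842105263158) [ 605.8 -108.    32. ] depth [ 0.6062 -0.108   0.0309]
bar out far (128.57894736842104, 110.42105263157896) [ 595.2 -110.2   32. ] depth [ 0.5947 -0.1101  0.0313]
baseTL (194.10526315789474, 90.15789473684211) [559.2 -44.2  30. ] depth [ 0.559  -0.0497  0.0025]
baseBL (98.84210526315789, 90.15789473684211) [ 581.2 -144.3   30. ] depth [ 0.5811 -0.1445  0.0293]
baseBR (122.52631578947368, 263.8421052631579) [ 786.3 -100.2   30. ] depth [ 0.7867 -0.0998  0.0295]
c1 (172.0, 137.26315789473685) [617.5 -65.8   8. ] depth [ 0.6172 -0.0659  0.0079]
c4 (148.31578947368422, 137.26315789473685) [623.6 -93.5   8. ] depth [ 0.6235 -0.0942  0.0071]
rim TL (178.31578947368422, 101.73684210526315) [574.6 -58.6  32. ] depth [ 0.5752 -0.0605  0.0251]
rimBL (112.0, 101.21052631578948) [ 589.4 -128.6   32. ] depth [ 0.5898 -0.1315  0.0256]
bar yaw -167.58934586478762 0.04864969527575411
base yaw -167.59525969972657 0.10251966037008177
base yaw 12.126728944353028 0.2097878365686914
```

Run:
```python
from h import *
for tag,p,rv in [('wrist3',[0.49755595,0.22663471,0.21185799],[-4.10380801e-01,3.11301190e+00,7.38831128e-04]),('wrist4',[0.63111396,0.03723734,0.40092433],[-3.37566279e-01,3.12261800e+00,-7.52070773e-04])]:
    d=load(tag); T=R.from_rotvec(rv); C=cloud(d); L=(C-np.array(p))@T.as_matrix()  # tool coords
    E=d['extrinsics']; print('cam in tool',T.inv().apply(E[:3,3]-np.array(p)).round(4),(T.inv()*R.from_matrix(E[:3,:3])).as_rotvec().round(4))
    x,y,z=L[...,0],L[...,1],L[...,2]
    top=L[180:330,210:300].reshape(-1,3); A=np.c_[top[:,:2],np.ones(len(top))]; co=np.linalg.lstsq(A,top[:,2],rcond=None)[0]; res=top[:,2]-A@co; print('plane z=',co.round(4),res.std().round(5),'median z',np.median(top[:,2]))
    toe=L[128:158,236:274].reshape(-1,3); print('toe z',np.median(toe[:,2]),'x',np.percentile(toe[:,0],[2,98]))
    # rows edges in toe
    g=cv2.cvtColor(d['img'],cv2.COLOR_RGB2GRAY).astype(int)
    for r in (138,148): print('toe row',r,[ (i,g[r,i]) for i in list(range(224,234))+list(range(276,286))])
    print('toe col255',[(i,g[i,255]) for i in range(114,128)])
    for r in (200,230): print('blk row',r,[(i,g[r,i]) for i in list(range(198,212))+list(range(298,312))])
    print('front col',[(i,g[i,230]) for i in range(156,184)],'\n heel', [(i,g[i,255]) for i in range(322,338)])
```

```text
cam in tool [0.0729 0.0003 0.0308] [2.0664 2.0639 0.3034]
plane z= [-0.0761  0.0105  0.1556] 0.00834 median z 0.155677448293918
toe z 0.1946979838850319 x [0.04531482 0.06093198]
toe row 138 [(224, np.int64(28)), (225, np.int64(28)), (226, np.int64(29)), (227, np.int64(29)), (228, np.int64(34)), (229, np.int64(62)), (230, np.int64(75)), (231, np.int64(78)), (232, np.int64(77)), (233, np.int64(79)), (276, np.int64(79)), (277, np.int64(79)), (278, np.int64(80)), (279, np.int64(73)), (280, np.int64(46)), (281, np.int64(27)), (282, np.int64(23)), (283, np.int64(25)), (284, np.int64(24)), (285, np.int64(26))]
toe row 148 [(224, np.int64(28)), (225, np.int64(28)), (226, np.int64(27)), (227, np.int64(29)), (228, np.int64(32)), (229, np.int64(52)), (230, np.int64(72)), (231, np.int64(77)), (232, np.int64(78)), (233, np.int64(77)), (276, np.int64(79)), (277, np.int64(78)), (278, np.int64(77)), (279, np.int64(72)), (280, np.int64(42)), (281, np.int64(27)), (282, np.int64(25)), (283, np.int64(24)), (284, np.int64(24)), (285, np.int64(25))]
toe col255 [(114, np.int64(23)), (115, np.int64(25)), (
[... 5279 characters left out ...]
0)), (168, np.int64(78)), (169, np.int64(71)), (170, np.int64(60)), (171, np.int64(75)), (172, np.int64(77)), (173, np.int64(75)), (174, np.int64(74)), (175, np.int64(75)), (176, np.int64(74)), (177, np.int64(72)), (178, np.int64(72)), (179, np.int64(72)), (180, np.int64(71)), (181, np.int64(73)), (182, np.int64(76)), (183, np.int64(77))] 
 heel [(322, np.int64(160)), (323, np.int64(160)), (324, np.int64(160)), (325, np.int64(160)), (326, np.int64(159)), (327, np.int64(158)), (328, np.int64(160)), (329, np.int64(160)), (330, np.int64(159)), (331, np.int64(159)), (332, np.int64(152)), (333, np.int64(163)), (334, np.int64(233)), (335, np.int64(237)), (336, np.int64(236)), (337, np.int64(236))]
```

Run:
```python
from h import *
p=np.array([0.63111396,0.03723734,0.40092433]);T=R.from_rotvec([-3.37566279e-01,3.12261800e+00,-7.52070773e-04])
d=load('wrist4');E=d['extrinsics']
def tz(u,v,z):
    o=T.inv().apply(E[:3,3]-p);F=f(d); r=T.inv().apply(E[:3,:3]@np.array([(u-d['cx'])/F,-(v-d['cy'])/F,-1.]));return (o+r*(z-o[2])/r[2])*1000
print('toe end',tz(254.5,121.6,.1947),'left',tz(229.2,138,.1947),'right',tz(279.6,138,.1947))
print('blk L',tz(203,200,.1557),'R',tz(306.7,200,.1557),'heel top',tz(255,333.5,.1557))
```

```text
toe end [ 64.32590701   0.70374033 194.7       ] left [ 55.6629529  -12.98970101 194.7       ] right [ 55.69676334  14.32121248 194.7       ]
blk L [ 32.86750265 -21.91344944 155.7       ] R [ 32.92911206  23.58927209 155.7       ] heel top [-38.17297901   1.07835194 155.7       ]
```

```bash
cat >> h.py <<'E'
YAW=np.radians(12.3); BAY=np.array([.6507,-.0746,.008]); OX=.0041; OZ=.2057
Rf=R.from_matrix(np.diag([-1.,1,-1]))
def tool_rot(th,yaw=None): return R.from_euler('z',YAW if yaw is None else yaw)*R.from_euler('y',-th)*Rf
def pose(bx,by,h,th,q=(-60,0,3)):
    """TCP so that pack point q (mm) lies at bay coords (mm)"""
    Rt=tool_rot(th); t=np.array([OX-q[0]/1e3,q[1]/1e3,OZ-q[2]/1e3])
    w=BAY+R.from_euler('z',YAW).apply(np.array([bx,by,h])/1e3)
    return w-Rt.apply(t),Rt
def go(P,s=None):
    s=s or env.observe(); R0=R.from_rotvec(s['eef_rot']); p,Rt=P
    print('TCP',p.round(4),'shift',R0.inv().apply(p-s['tool_pos']).round(4),'turn',(R0.inv()*Rt).as_rotvec().round(4))
def where(q=(-60,0,3),s=None):
    s=s or env.observe(); R0=R.from_rotvec(s['eef_rot']); t=np.array([OX-q[0]/1e3,q[1]/1e3,OZ-q[2]/1e3])
    Rp=R.from_euler('z',-YAW)
    w=Rp.apply(s['tool_pos']+R0.apply(t)-BAY)*1e3; e=(Rp*R0*Rf.inv()).as_euler('zyx')
    print('t',s['time_s'],'q bay',w.round(2),'yaw',e[0].round(4),'pitch',(-e[1]).round(4),'roll',e[2].round(4),'F bay',Rp.apply(s['force']).round(1),'open',round(s['opening'],3)); return w
E
python3 - <<'E'
from h import *
where(); go(pose(-40,0,60,.40))
E
```

```text
t 4.15 q bay [-59.89 114.78 190.13] yaw 0.0016 pitch 0.0001 roll 0.0001 F bay [-0.3  1.1 -3. ] open 0.534
TCP [ 0.5922 -0.0874  0.2797] shift [ 0.0643 -0.1148  0.1212] turn [ 0.0004 -0.3999  0.0015]
```

Emit:
step_arm(
  targets=[
    {"x": 0.01, "y": -0.02, "z": 0, "wx": 0, "wy": -0.05, "wz": 0, "hand": 0.2},
    {"x": 0.03, "y": -0.06, "z": 0, "wx": 0, "wy": -0.15, "wz": 0, "hand": 0.2},
    {"x": 0.05, "y": -0.1, "z": 0.02, "wx": 0, "wy": -0.25, "wz": 0, "hand": 0.2},
    {"x": 0.064, "y": -0.115, "z": 0.05, "wx": 0, "wy": -0.35, "wz": 0, "hand": 0.2},
    {"x": 0.064, "y": -0.115, "z": 0.08, "wx": 0, "wy": -0.4, "wz": 0, "hand": 0.2},
    {"x": 0.064, "y": -0.115, "z": 0.105, "wx": 0, "wy": -0.4, "wz": 0, "hand": 0.2},
    {"x": 0.064, "y": -0.115, "z": 0.118, "wx": 0, "wy": -0.4, "wz": 0, "hand": 0.2},
    {"x": 0.064, "y": -0.115, "z": 0.121, "wx": 0, "wy": -0.4, "wz": 0, "hand": 0.2},
    {"x": 0.064, "y": -0.115, "z": 0.121, "wx": 0, "wy": -0.4, "wz": 0, "hand": 0.2},
    {"x": 0.064, "y": -0.115, "z": 0.121, "wx": 0, "wy": -0.4, "wz": 0, "hand": 0.2},
  ],
)

```text
time_s: 5.4
tool_pos: [0.5929, -0.0863, 0.2806]
eef_rot: [-0.299, 2.726, 0.06]
force: [0.2, 0.4, -2.7]
opening: 0.532
```

Run:
```python
from h import *
where(); go(pose(-40,0,19.5,.40)); cap('wrist','wrist5');cap('side','side5')
a=load('side5')['img'][120:230,150:340,::-1];cv2.imwrite('pics/z5.png',cv2.resize(a,None,fx=4,fy=4,interpolation=cv2.INTER_CUBIC))
where()
```

```text
t 5.4 q bay [-38.87   0.83  60.93] yaw 0.0042 pitch 0.4011 roll 0.0011 F bay [ 0.3  0.3 -2.7] open 0.532
TCP [ 0.5922 -0.0874  0.2392] shift [ 0.017  -0.0008  0.0378] turn [0.0011 0.0011 0.0038]
t 5.5 q bay [-38.98   0.7   60.77] yaw 0.004 pitch 0.401 roll 0.0011 F bay [ 0.4  0.2 -3.5] open 0.533
```

View pics/wrist5.png

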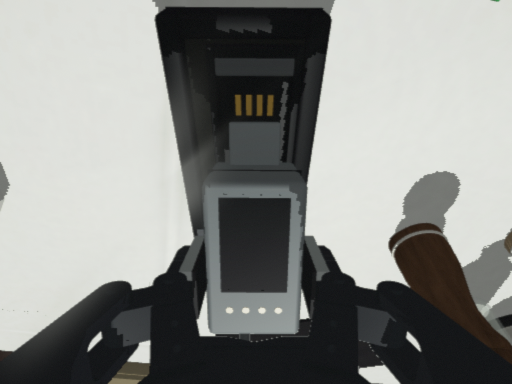

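View pics/z5.png

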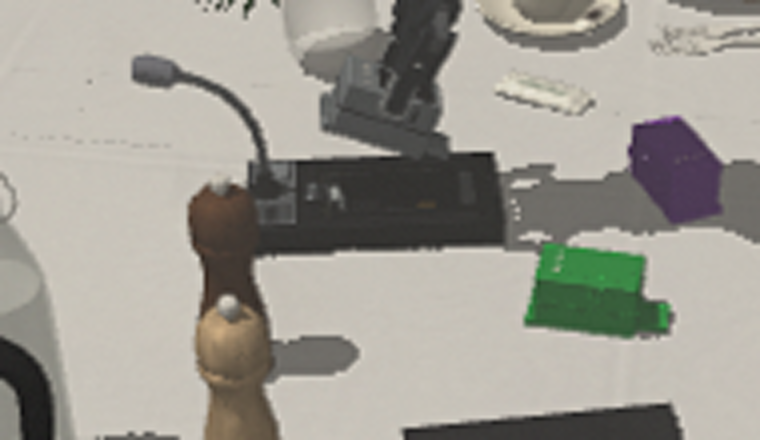

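Run:
```python
from h import *
d=load('wrist5')
a=d['img'][40:180,190:320,::-1];a=np.clip((a/255.)**.6*330-20,0,255).astype(np.uint8)
cv2.imwrite('pics/z5b.png',cv2.resize(a,None,fx=5.5,fy=4.2,interpolation=cv2.INTER_CUBIC))
g=cv2.cvtColor(d['img'],cv2.COLOR_RGB2GRAY).astype(int)
for r in (63,67,72): print(r,list(zip(range(210,220),g[r,210:220].tolist())),list(zip(range(288,300),g[r,288:300].tolist())))
for c in (225,255,285): print(c,list(zip(range(53,82),g[53:82,c].tolist())))
```

```text
63 [(210, 22), (211, 22), (212, 21), (213, 22), (214, 29), (215, 43), (216, 48), (217, 48), (218, 48), (219, 47)] [(288, 48), (289, 48), (290, 48), (291, 48), (292, 48), (293, 46), (294, 31), (295, 20), (296, 18), (297, 19), (298, 17), (299, 19)]
67 [(210, 22), (211, 20), (212, 21), (213, 21), (214, 25), (215, 43), (216, 47), (217, 48), (218, 48), (219, 48)] [(288, 49), (289, 49), (290, 49), (291, 47), (292, 49), (293, 44), (294, 27), (295, 17), (296, 16), (297, 18), (298, 18), (299, 15)]
72 [(210, 23), (211, 22), (212, 22), (213, 20), (214, 22), (215, 37), (216, 46), (217, 49), (218, 48), (219, 49)] [(288, 50), (289, 49), (290, 49), (291, 50), (292, 47), (293, 35), (294, 21), (295, 17), (296, 15), (297, 18), (298, 18), (299, 18)]
225 [(53, 17), (54, 16), (55, 16), (56, 18), (57, 22), (58, 39), (59, 47), (60, 48), (61, 48), (62, 48), (63, 47), (64, 47), (65, 47), (66, 47), (67, 47), (68, 47), (69, 48), (70, 49), (71, 48), (72, 49), (73, 47), (74, 47), (75, 39), (76, 22), (77, 19), (78, 16), (79, 17), (80, 17), (81, 17)]
255 [(53, 16), (54, 15), (55, 13), (56, 14), (57, 19), (58, 38), (59, 47), (60, 46), (61, 48), (62, 48), (63, 47), (64, 47), (65, 48), (66, 47), (67, 48), (68, 48), (69, 48), (70, 48), (71, 49), (72, 50), (73, 48), (74, 46), (75, 39), (76, 20), (77, 15), (78, 15), (79, 16), (80, 15), (81, 18)]
285 [(53, 15), (54, 14), (55, 16), (56, 15), (57, 17), (58, 33), (59, 46), (60, 49), (61, 47), (62, 48), (63, 47), (64, 48), (65, 48), (66, 47), (67, 47), (68, 49), (69, 48), (70, 47), (71, 49), (72, 47), (73, 49), (74, 47), (75, 42), (76, 23), (77, 19), (78, 17), (79, 16), (80, 16), (81, 30)]
```

View pics/z5b.png

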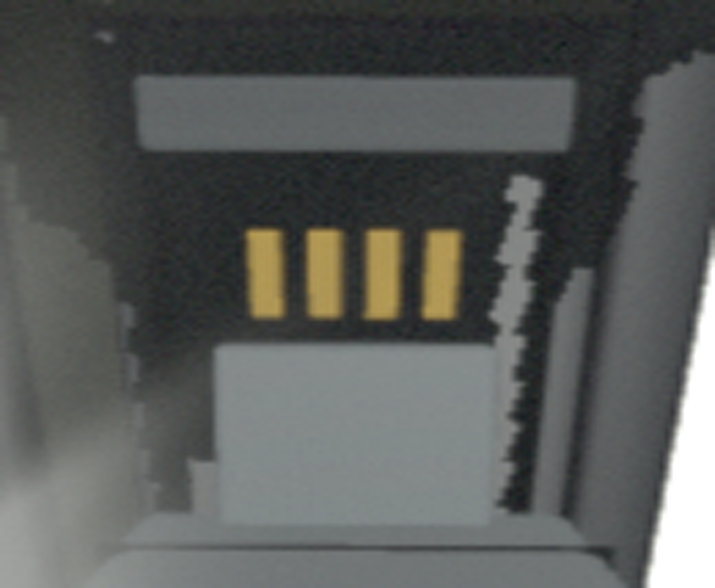

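Run:
```python
from h import *
d=load('wrist5'); Rp=R.from_euler('z',-YAW)
def b(u,v,z): return (Rp.apply(plane(d,u,v,z)-BAY)*1000).round(2)
print('inner L/R',b(214.9,75.6,.032),b(293.2,75.6,.032),'outer',b(214.2,57.8,.032),b(294.3,57.8,.032))
E=d['extrinsics'];s=env.observe();T=R.from_rotvec(s['eef_rot']);p=s['tool_pos']
def tz(u,v,z):
    o=T.inv().apply(E[:3,3]-p);F=f(d); r=T.inv().apply(E[:3,:3]@np.array([(u-d['cx'])/F,-(v-d['cy'])/F,-1.]));return (o+r*(z-o[2])/r[2])*1000
print('toe',tz(254.5,121.6,.1947), tz(229.2,138,.1947)+tz(279.6,138,.1947))
print(np.array(p),where())
```

```text
inner L/R [-51.69 -23.23  24.  ] [-51.96  25.84  24.  ] outer [-62.2  -22.84  24.  ] [-62.46  25.56  24.  ]
toe [ 64.16232021   0.91277143 194.7       ] [111.02537478   1.75594341 389.4       ]
t 5.5 q bay [-38.98   0.7   60.77] yaw 0.004 pitch 0.401 roll 0.0011 F bay [ 0.4  0.2 -3.5] open 0.533
[ 0.59281934 -0.08647712  0.28041284] [-38.97769118   0.70370119  60.77185779]
```

```bash
cat >> h.py <<'E'
BAY=BAY+R.from_euler('z',YAW).apply(np.array([-.7,.3,0])/1e3); YAW=np.radians(12.55)
E
python3 - <<'E'
from h import *
where(); go(pose(-38,0,19.5,.40))
E
```

```text
t 5.5 q bay [-38.28   0.57  60.77] yaw -0.0007 pitch 0.401 roll -0.0007 F bay [ 0.4  0.2 -3.5] open 0.533
TCP [ 0.5934 -0.087   0.2392] shift [ 0.0157 -0.0007  0.0382] turn [-0.0007  0.001  -0.0004]
```

Emit:
step_arm(
  targets=[
    {"x": 0.004, "y": -0.0005, "z": 0.01, "wx": 0, "wy": 0, "wz": 0, "hand": 0.2},
    {"x": 0.008, "y": -0.0005, "z": 0.02, "wx": 0, "wy": 0, "wz": 0, "hand": 0.2},
    {"x": 0.012, "y": -0.0005, "z": 0.029, "wx": 0, "wy": 0, "wz": 0, "hand": 0.2},
    {"x": 0.0145, "y": -0.0005, "z": 0.035, "wx": 0, "wy": 0, "wz": 0, "hand": 0.2},
    {"x": 0.0155, "y": -0.0005, "z": 0.038, "wx": 0, "wy": 0, "wz": 0, "hand": 0.2},
    {"x": 0.0155, "y": -0.0005, "z": 0.038, "wx": 0, "wy": 0, "wz": 0, "hand": 0.2},
    {"x": 0.0155, "y": 0.004, "z": 0.038, "wx": 0, "wy": 0, "wz": 0, "hand": 0.2},
    {"x": 0.0155, "y": 0.0075, "z": 0.038, "wx": 0, "wy": 0, "wz": 0, "hand": 0.2},
    {"x": 0.0155, "y": 0.0085, "z": 0.038, "wx": 0, "wy": 0, "wz": 0, "hand": 0.2},
    {"x": 0.0155, "y": 0.0085, "z": 0.038, "wx": 0, "wy": 0, "wz": 0, "hand": 0.2},
  ],
)

```text
time_s: 6.75
tool_pos: [0.5913, -0.078, 0.2388]
eef_rot: [-0.299, 2.727, 0.061]
force: [0.8, 0.7, -2.0]
opening: 0.535
```

Run:
```python
from h import *
where()
```

```text
t 6.75 q bay [-38.09   9.23  19.12] yaw -0.0007 pitch 0.4001 roll -0.0004 F bay [ 1.   0.5 -2. ] open 0.535
```

Emit:
step_arm(
  targets=[
    {"x": 0, "y": 0.0005, "z": 0, "wx": 0, "wy": 0, "wz": 0, "hand": 0.2},
    {"x": 0, "y": 0.001, "z": 0, "wx": 0, "wy": 0, "wz": 0, "hand": 0.2},
    {"x": 0, "y": 0.0015, "z": 0, "wx": 0, "wy": 0, "wz": 0, "hand": 0.2},
    {"x": 0, "y": 0.002, "z": 0, "wx": 0, "wy": 0, "wz": 0, "hand": 0.2},
    {"x": 0, "y": 0.002, "z": 0, "wx": 0, "wy": 0, "wz": 0, "hand": 0.2},
    {"x": 0, "y": 0.002, "z": 0, "wx": 0, "wy": 0, "wz": 0, "hand": 0.2},
    {"x": 0, "y": 0.002, "z": 0, "wx": 0, "wy": 0, "wz": 0, "hand": 0.2},
    {"x": 0, "y": 0.002, "z": 0, "wx": 0, "wy": 0, "wz": 0, "hand": 0.2},
    {"x": 0, "y": 0.002, "z": 0, "wx": 0, "wy": 0, "wz": 0, "hand": 0.2},
    {"x": 0, "y": 0.002, "z": 0, "wx": 0, "wy": 0, "wz": 0, "hand": 0.2},
  ],
)

```text
time_s: 8.0
tool_pos: [0.5909, -0.0762, 0.2387]
eef_rot: [-0.299, 2.727, 0.06]
force: [0.5, -2.3, -4.6]
opening: 0.535
```

Run:
```python
from h import *
where()
```

```text
t 8.0 q bay [-38.16  11.08  19.01] yaw -0.0009 pitch 0.4 roll -0.0004 F bay [-0.  -2.3 -4.6] open 0.535
```

Emit:
step_arm(
  targets=[
    {"x": 0, "y": -0.006, "z": 0, "wx": 0, "wy": 0, "wz": 0, "hand": 0.2},
    {"x": 0, "y": -0.013, "z": 0, "wx": 0, "wy": 0, "wz": 0, "hand": 0.2},
    {"x": 0, "y": -0.018, "z": 0, "wx": 0, "wy": 0, "wz": 0, "hand": 0.2},
    {"x": 0, "y": -0.0195, "z": 0, "wx": 0, "wy": 0, "wz": 0, "hand": 0.2},
    {"x": 0, "y": -0.0205, "z": 0, "wx": 0, "wy": 0, "wz": 0, "hand": 0.2},
    {"x": 0, "y": -0.021, "z": 0, "wx": 0, "wy": 0, "wz": 0, "hand": 0.2},
    {"x": 0, "y": -0.0213, "z": 0, "wx": 0, "wy": 0, "wz": 0, "hand": 0.2},
    {"x": 0, "y": -0.0213, "z": 0, "wx": 0, "wy": 0, "wz": 0, "hand": 0.2},
    {"x": 0, "y": -0.0213, "z": 0, "wx": 0, "wy": 0, "wz": 0, "hand": 0.2},
    {"x": 0, "y": -0.0213, "z": 0, "wx": 0, "wy": 0, "wz": 0, "hand": 0.2},
  ],
)

```text
time_s: 9.25
tool_pos: [0.5955, -0.0969, 0.2387]
eef_rot: [-0.299, 2.727, 0.061]
force: [-0.3, 0.7, -2.4]
opening: 0.535
```

Run:
```python
from h import *
where()
```

```text
t 9.25 q bay [-38.2 -10.1  19. ] yaw -0.0008 pitch 0.3999 roll -0.0002 F bay [-0.1  0.7 -2.4] open 0.535
```

Emit:
step_arm(
  targets=[
    {"x": 0, "y": -0.0004, "z": 0, "wx": 0, "wy": 0, "wz": 0, "hand": 0.2},
    {"x": 0, "y": -0.0008, "z": 0, "wx": 0, "wy": 0, "wz": 0, "hand": 0.2},
    {"x": 0, "y": -0.0008, "z": 0, "wx": 0, "wy": 0, "wz": 0, "hand": 0.2},
    {"x": 0, "y": -0.0008, "z": 0, "wx": 0, "wy": 0, "wz": 0, "hand": 0.2},
    {"x": 0, "y": -0.0008, "z": 0, "wx": 0, "wy": 0, "wz": 0, "hand": 0.2},
    {"x": 0, "y": -0.0008, "z": 0, "wx": 0, "wy": 0, "wz": 0, "hand": 0.2},
    {"x": 0, "y": -0.0008, "z": 0, "wx": 0, "wy": 0, "wz": 0, "hand": 0.2},
    {"x": 0, "y": -0.0008, "z": 0, "wx": 0, "wy": 0, "wz": 0, "hand": 0.2},
    {"x": 0, "y": -0.0008, "z": 0, "wx": 0, "wy": 0, "wz": 0, "hand": 0.2},
    {"x": 0, "y": -0.0008, "z": 0, "wx": 0, "wy": 0, "wz": 0, "hand": 0.2},
  ],
)

```text
time_s: 10.5
tool_pos: [0.5955, -0.0974, 0.2386]
eef_rot: [-0.299, 2.727, 0.062]
force: [-0.1, 5.1, -2.6]
opening: 0.536
```

Run:
```python
from h import *
where()
```

```text
t 10.5 q bay [-38.27 -10.46  18.95] yaw -0.0006 pitch 0.3997 roll 0.0006 F bay [ 1.   5.  -2.6] open 0.536
```

```bash
cat >> h.py <<'E'
BAY=BAY+R.from_euler('z',YAW).apply(np.array([0,.3,0])/1e3)
E
python3 - <<'E'
from h import *
where(); go(pose(-45,0,19,.36)); go(pose(-45,0,8,.36))
E
```

```text
t 10.5 q bay [-38.27 -10.76  18.95] yaw -0.0006 pitch 0.3997 roll 0.0006 F bay [ 1.   5.  -2.6] open 0.536
TCP [ 0.5948 -0.0864  0.2393] shift [-0.0018  0.0109  0.    ] turn [ 0.0006  0.0397 -0.0008]
TCP [ 0.5948 -0.0864  0.2283] shift [0.0025 0.0109 0.0102] turn [ 0.0006  0.0397 -0.0008]
```

Emit:
step_arm(
  targets=[
    {"x": 0, "y": 0.005, "z": 0, "wx": 0, "wy": 0, "wz": 0, "hand": 0.2},
    {"x": -0.001, "y": 0.009, "z": 0, "wx": 0, "wy": 0.02, "wz": 0, "hand": 0.2},
    {"x": -0.002, "y": 0.0112, "z": 0, "wx": 0, "wy": 0.04, "wz": 0, "hand": 0.2},
    {"x": -0.002, "y": 0.0112, "z": 0, "wx": 0, "wy": 0.04, "wz": 0, "hand": 0.2},
    {"x": -0.001, "y": 0.0112, "z": 0.0025, "wx": 0, "wy": 0.04, "wz": 0, "hand": 0.2},
    {"x": 0, "y": 0.0112, "z": 0.005, "wx": 0, "wy": 0.04, "wz": 0, "hand": 0.2},
    {"x": 0.001, "y": 0.0112, "z": 0.0075, "wx": 0, "wy": 0.04, "wz": 0, "hand": 0.2},
    {"x": 0.0025, "y": 0.0112, "z": 0.01, "wx": 0, "wy": 0.04, "wz": 0, "hand": 0.2},
    {"x": 0.0025, "y": 0.0112, "z": 0.01, "wx": 0, "wy": 0.04, "wz": 0, "hand": 0.2},
    {"x": 0.0025, "y": 0.0112, "z": 0.01, "wx": 0, "wy": 0.04, "wz": 0, "hand": 0.2},
  ],
)

```text
time_s: 11.75
tool_pos: [0.5948, -0.0865, 0.2285]
eef_rot: [-0.303, 2.767, 0.055]
force: [0.4, -0.2, -3.5]
opening: 0.535
```

Run:
```python
from h import *
where(); go(pose(-45,0,1.5,.36)); go(pose(-56,0,1.5,.36))
```

```text
t 11.75 q bay [-45.05  -0.12   8.19] yaw -0.0009 pitch 0.36 roll -0.0004 F bay [ 0.3 -0.3 -3.5] open 0.535
TCP [ 0.5948 -0.0864  0.2218] shift [0.0023 0.0001 0.0063] turn [-0.0003  0.     -0.0008]
TCP [ 0.5841 -0.0888  0.2218] shift [0.0126 0.0001 0.0024] turn [-0.0003  0.     -0.0008]
```

Emit:
step_arm(
  targets=[
    {"x": 0.0008, "y": 0.0001, "z": 0.002, "wx": 0, "wy": 0, "wz": 0, "hand": 0.2},
    {"x": 0.0016, "y": 0.0001, "z": 0.0045, "wx": 0, "wy": 0, "wz": 0, "hand": 0.2},
    {"x": 0.0023, "y": 0.0001, "z": 0.0063, "wx": 0, "wy": 0, "wz": 0, "hand": 0.2},
    {"x": 0.0023, "y": 0.0001, "z": 0.0063, "wx": 0, "wy": 0, "wz": 0, "hand": 0.2},
    {"x": 0.0043, "y": 0.0001, "z": 0.0055, "wx": 0, "wy": 0, "wz": 0, "hand": 0.2},
    {"x": 0.0063, "y": 0.0001, "z": 0.0048, "wx": 0, "wy": 0, "wz": 0, "hand": 0.2},
    {"x": 0.0083, "y": 0.0001, "z": 0.004, "wx": 0, "wy": 0, "wz": 0, "hand": 0.2},
    {"x": 0.0098, "y": 0.0001, "z": 0.0035, "wx": 0, "wy": 0, "wz": 0, "hand": 0.2},
    {"x": 0.0098, "y": 0.0001, "z": 0.0035, "wx": 0, "wy": 0, "wz": 0, "hand": 0.2},
    {"x": 0.0098, "y": 0.0001, "z": 0.0035, "wx": 0, "wy": 0, "wz": 0, "hand": 0.2},
  ],
)

```text
time_s: 13.0
tool_pos: [0.5871, -0.0882, 0.2218]
eef_rot: [-0.303, 2.767, 0.055]
force: [0.3, -0.1, -2.3]
opening: 0.536
```

Run:
```python
from h import *
where(); go(pose(-57.5,0,1.5,.36)); go(pose(-60,0,1.5,.36))
```

```text
t 13.0 q bay [-5.293e+01 -4.000e-02  1.510e+00] yaw -0.0009 pitch 0.3601 roll -0.0004 F bay [ 0.3 -0.2 -2.3] open 0.536
TCP [ 0.5826 -0.0891  0.2218] shift [ 0.0043  0.     -0.0016] turn [-0.0004  0.0001 -0.0008]
TCP [ 0.5802 -0.0897  0.2218] shift [ 0.0066  0.     -0.0025] turn [-0.0004  0.0001 -0.0008]
```

Free of contact; slide deeper to feel the slot's end.

Emit:
step_arm(
  targets=[
    {"x": 0.001, "y": 0, "z": -0.0004, "wx": 0, "wy": 0, "wz": 0, "hand": 0.2},
    {"x": 0.002, "y": 0, "z": -0.0008, "wx": 0, "wy": 0, "wz": 0, "hand": 0.2},
    {"x": 0.003, "y": 0, "z": -0.0011, "wx": 0, "wy": 0, "wz": 0, "hand": 0.2},
    {"x": 0.0038, "y": 0, "z": -0.0014, "wx": 0, "wy": 0, "wz": 0, "hand": 0.2},
    {"x": 0.0046, "y": 0, "z": -0.0017, "wx": 0, "wy": 0, "wz": 0, "hand": 0.2},
    {"x": 0.0054, "y": 0, "z": -0.002, "wx": 0, "wy": 0, "wz": 0, "hand": 0.2},
    {"x": 0.0054, "y": 0, "z": -0.002, "wx": 0, "wy": 0, "wz": 0, "hand": 0.2},
    {"x": 0.0054, "y": 0, "z": -0.002, "wx": 0, "wy": 0, "wz": 0, "hand": 0.2},
    {"x": 0.0054, "y": 0, "z": -0.002, "wx": 0, "wy": 0, "wz": 0, "hand": 0.2},
    {"x": 0.0054, "y": 0, "z": -0.002, "wx": 0, "wy": 0, "wz": 0, "hand": 0.2},
  ],
)

```text
time_s: 14.25
tool_pos: [0.5814, -0.0894, 0.2217]
eef_rot: [-0.303, 2.767, 0.055]
force: [-0.0, -0.4, -2.4]
opening: 0.533
```

Run:
```python
from h import *
where(); go(pose(-60,0,1.5,.36))
```

```text
t 14.25 q bay [-5.868e+01 -2.000e-02  1.460e+00] yaw -0.0009 pitch 0.3601 roll -0.0004 F bay [-0.1 -0.4 -2.4] open 0.533
TCP [ 0.5802 -0.0897  0.2218] shift [ 0.0012 -0.     -0.0005] turn [-0.0004  0.0001 -0.0007]
```

Emit:
step_arm(
  targets=[
    {"x": 0.0005, "y": 0, "z": -0.0002, "wx": 0, "wy": 0, "wz": 0, "hand": 0.2},
    {"x": 0.001, "y": 0, "z": -0.0004, "wx": 0, "wy": 0, "wz": 0, "hand": 0.2},
    {"x": 0.0014, "y": 0, "z": -0.0005, "wx": 0, "wy": 0, "wz": 0, "hand": 0.2},
    {"x": 0.0014, "y": 0, "z": -0.0005, "wx": 0, "wy": 0, "wz": 0, "hand": 0.2},
    {"x": 0.0014, "y": 0, "z": -0.0005, "wx": 0, "wy": 0, "wz": 0, "hand": 0.2},
    {"x": 0.0014, "y": 0, "z": -0.0005, "wx": 0, "wy": 0, "wz": 0, "hand": 0.2},
    {"x": 0.0014, "y": 0, "z": -0.0005, "wx": 0, "wy": 0, "wz": 0, "hand": 0.2},
    {"x": 0.0014, "y": 0, "z": -0.0005, "wx": 0, "wy": 0, "wz": 0, "hand": 0.2},
    {"x": 0.0014, "y": 0, "z": -0.0005, "wx": 0, "wy": 0, "wz": 0, "hand": 0.2},
    {"x": 0.0014, "y": 0, "z": -0.0005, "wx": 0, "wy": 0, "wz": 0, "hand": 0.2},
  ],
)

```text
time_s: 15.5
tool_pos: [0.5805, -0.0897, 0.2221]
eef_rot: [-0.303, 2.766, 0.055]
force: [5.9, 2.1, -1.6]
opening: 0.529
```

Run:
```python
from h import *
where()
```

```text
t 15.5 q bay [-59.47  -0.18   1.78] yaw -0.001 pitch 0.3611 roll -0.0008 F bay [ 6.2  0.8 -1.6] open 0.529
```

```bash
cat >> h.py <<'E'
BAY=BAY+R.from_euler('z',YAW).apply(np.array([-.6,0,0])/1e3)
def rows(c0,seq):
    p0,R0=c0
    for a in seq:
        p,Rt=pose(*a); print(a,'->',R0.inv().apply(p-p0).round(4),(R0.inv()*Rt).as_rotvec().round(4))
E
python3 - <<'E'
from h import *
where()
rows(pose(-59.58,0,1.46,.36),[(-58.2,0,1.7,.36),(-58.5,0,1.8,.32),(-58.8,0,1.9,.28),(-59.2,0,2,.24),(-59.5,0,2.2,.20),(-59.8,0,2.4,.15),(-59.9,0,2.6,.10),(-60,0,2.8,.05),(-60,0,3,0)])
E
```

```text
t 15.5 q bay [-58.87  -0.18   1.78] yaw -0.001 pitch 0.3611 roll -0.0008 F bay [ 6.2  0.8 -1.6] open 0.529
(-58.2, 0, 1.7, 0.36) -> [-0.0014 -0.      0.0003] [0. 0. 0.]
(-58.5, 0, 1.8, 0.32) -> [-0.0092 -0.      0.0028] [-0.    0.04 -0.  ]
(-58.8, 0, 1.9, 0.28) -> [-0.0169 -0.      0.0056] [-0.    0.08 -0.  ]
(-59.2, 0, 2, 0.24) -> [-0.0244 -0.      0.0088] [ 0.    0.12 -0.  ]
(-59.5, 0, 2.2, 0.2) -> [-0.0318 -0.      0.0121] [ 0.    0.16 -0.  ]
(-59.8, 0, 2.4, 0.15) -> [-0.041  -0.      0.0169] [0.   0.21 0.  ]
(-59.9, 0, 2.6, 0.1) -> [-0.0501 -0.      0.0221] [0.   0.26 0.  ]
(-60, 0, 2.8, 0.05) -> [-0.0589 -0.      0.0278] [ 0.    0.31 -0.  ]
(-60, 0, 3, 0) -> [-0.0674 -0.      0.034 ] [ 0.    0.36 -0.  ]
```

Emit:
step_arm(
  targets=[
    {"x": -0.0014, "y": 0, "z": 0.0003, "wx": 0, "wy": 0, "wz": 0, "hand": 0.2},
    {"x": -0.0014, "y": 0, "z": 0.0003, "wx": 0, "wy": 0, "wz": 0, "hand": 0.2},
    {"x": -0.0053, "y": 0, "z": 0.0015, "wx": 0, "wy": 0.02, "wz": 0, "hand": 0.2},
    {"x": -0.0092, "y": 0, "z": 0.0028, "wx": 0, "wy": 0.04, "wz": 0, "hand": 0.2},
    {"x": -0.013, "y": 0, "z": 0.0042, "wx": 0, "wy": 0.06, "wz": 0, "hand": 0.2},
    {"x": -0.0169, "y": 0, "z": 0.0056, "wx": 0, "wy": 0.08, "wz": 0, "hand": 0.2},
    {"x": -0.0206, "y": 0, "z": 0.0072, "wx": 0, "wy": 0.1, "wz": 0, "hand": 0.2},
    {"x": -0.0244, "y": 0, "z": 0.0088, "wx": 0, "wy": 0.12, "wz": 0, "hand": 0.2},
    {"x": -0.0244, "y": 0, "z": 0.0088, "wx": 0, "wy": 0.12, "wz": 0, "hand": 0.2},
    {"x": -0.0244, "y": 0, "z": 0.0088, "wx": 0, "wy": 0.12, "wz": 0, "hand": 0.2},
  ],
)

```text
time_s: 16.75
tool_pos: [0.6051, -0.0841, 0.222]
eef_rot: [-0.316, 2.885, 0.038]
force: [2.4, 0.2, -2.1]
opening: 0.533
```

Run:
```python
from h import *
where()
rows(pose(-59.2,0,2,.24),[(-59.5,0,2.2,.20),(-59.6,0,2.3,.175),(-59.8,0,2.4,.15),(-59.8,0,2.5,.125),(-59.9,0,2.6,.10),(-60,0,2.8,.05),(-60,0,3,0)])
```

```text
t 16.75 q bay [-5.92e+01 -1.00e-02  1.91e+00] yaw -0.0009 pitch 0.2405 roll -0.0003 F bay [ 2.4 -0.3 -2.1] open 0.533
(-59.5, 0, 2.2, 0.2) -> [-0.0078 -0.      0.0025] [ 0.    0.04 -0.  ]
(-59.6, 0, 2.3, 0.175) -> [-0.0127 -0.      0.0042] [ 0.     0.065 -0.   ]
(-59.8, 0, 2.4, 0.15) -> [-0.0175 -0.      0.0061] [ 0.    0.09 -0.  ]
(-59.8, 0, 2.5, 0.125) -> [-0.0224 -0.      0.0081] [ 0.     0.115 -0.   ]
(-59.9, 0, 2.6, 0.1) -> [-0.0271  0.      0.0102] [ 0.    0.14 -0.  ]
(-60, 0, 2.8, 0.05) -> [-0.0365  0.      0.0148] [ 0.    0.19 -0.  ]
(-60, 0, 3, 0) -> [-0.0458  0.      0.0199] [ 0.    0.24 -0.  ]
```

Emit:
step_arm(
  targets=[
    {"x": -0.004, "y": 0, "z": 0.0012, "wx": 0, "wy": 0.02, "wz": 0, "hand": 0.2},
    {"x": -0.0082, "y": 0, "z": 0.0025, "wx": 0, "wy": 0.04, "wz": 0, "hand": 0.2},
    {"x": -0.0131, "y": 0, "z": 0.0042, "wx": 0, "wy": 0.065, "wz": 0, "hand": 0.2},
    {"x": -0.0179, "y": 0, "z": 0.0061, "wx": 0, "wy": 0.09, "wz": 0, "hand": 0.2},
    {"x": -0.0204, "y": 0, "z": 0.0071, "wx": 0, "wy": 0.103, "wz": 0, "hand": 0.2},
    {"x": -0.0228, "y": 0, "z": 0.0081, "wx": 0, "wy": 0.115, "wz": 0, "hand": 0.2},
    {"x": -0.0252, "y": 0, "z": 0.0092, "wx": 0, "wy": 0.128, "wz": 0, "hand": 0.2},
    {"x": -0.0275, "y": 0, "z": 0.0102, "wx": 0, "wy": 0.14, "wz": 0, "hand": 0.2},
    {"x": -0.0275, "y": 0, "z": 0.0102, "wx": 0, "wy": 0.14, "wz": 0, "hand": 0.2},
    {"x": -0.0275, "y": 0, "z": 0.0102, "wx": 0, "wy": 0.14, "wz": 0, "hand": 0.2},
  ],
)

```text
time_s: 18.0
tool_pos: [0.6335, -0.0777, 0.2184]
eef_rot: [-0.331, 3.025, 0.017]
force: [-2.6, -1.1, -3.8]
opening: 0.537
```

Run:
```python
from h import *
where(); print(env.observe()['wrist_torque']); cap('wrist','wrist6')
rows(pose(-59.5,0,2.6,.10),[(-59.5,0,2.7,.075),(-59.6,0,2.8,.05),(-59.6,0,2.9,.025),(-59.6,0,2.9,0)])
```

```text
t 18.0 q bay [-59.85   0.18   2.36] yaw -0.0008 pitch 0.0995 roll 0.0002 F bay [-2.8 -0.5 -3.8] open 0.537
[-0.2047781   0.76914909 -0.06941714]
(-59.5, 0, 2.7, 0.075) -> [-0.0051 -0.      0.0016] [ 0.     0.025 -0.   ]
(-59.6, 0, 2.8, 0.05) -> [-0.01    0.      0.0032] [0.   0.05 0.  ]
(-59.6, 0, 2.9, 0.025) -> [-0.0149  0.      0.0051] [0.    0.075 0.   ]
(-59.6, 0, 2.9, 0) -> [-0.0198  0.      0.0071] [0.  0.1 0. ]
```

View pics/wrist6.png

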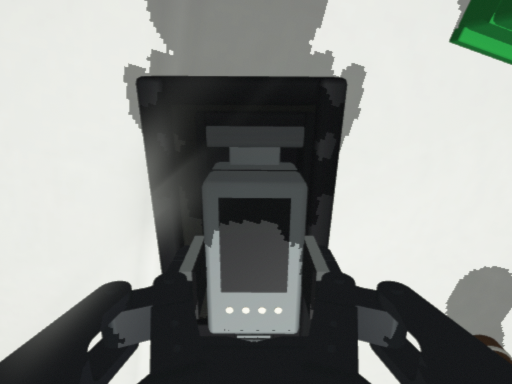

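Emit:
step_arm(
  targets=[
    {"x": -0.0025, "y": 0, "z": 0.0008, "wx": 0, "wy": 0.013, "wz": 0, "hand": 0.2},
    {"x": -0.0051, "y": 0, "z": 0.0016, "wx": 0, "wy": 0.025, "wz": 0, "hand": 0.2},
    {"x": -0.0075, "y": 0, "z": 0.0024, "wx": 0, "wy": 0.038, "wz": 0, "hand": 0.2},
    {"x": -0.01, "y": 0, "z": 0.0032, "wx": 0, "wy": 0.05, "wz": 0, "hand": 0.2},
    {"x": -0.0125, "y": 0, "z": 0.0042, "wx": 0, "wy": 0.063, "wz": 0, "hand": 0.2},
    {"x": -0.0149, "y": 0, "z": 0.0051, "wx": 0, "wy": 0.075, "wz": 0, "hand": 0.2},
    {"x": -0.0174, "y": 0, "z": 0.0061, "wx": 0, "wy": 0.088, "wz": 0, "hand": 0.2},
    {"x": -0.0198, "y": 0, "z": 0.0071, "wx": 0, "wy": 0.1, "wz": 0, "hand": 0.2},
    {"x": -0.0198, "y": 0, "z": 0.0071, "wx": 0, "wy": 0.1, "wz": 0, "hand": 0.2},
    {"x": -0.0198, "y": 0, "z": 0.0071, "wx": 0, "wy": 0.1, "wz": 0, "hand": 0.2},
  ],
)

```text
time_s: 19.3
tool_pos: [0.654, -0.0734, 0.2138]
eef_rot: [-0.342, 3.122, -0.0]
force: [1.3, -0.5, -0.4]
opening: 0.533
```

Run:
```python
from h import *
where(); print(env.observe()['wrist_torque']); cap('wrist','wrist7');cap('side','side7');cap('scene','scene7')
a=load('side7')['img'][110:220,170:330,::-1];b=load('scene7')['img'][130:260,260:400,::-1]
cv2.imwrite('pics/z7.png',np.hstack([cv2.resize(a,(400,400),interpolation=cv2.INTER_CUBIC),cv2.resize(b,(400,400),interpolation=cv2.INTER_CUBIC)]))
```

```text
t 19.3 q bay [-59.12  -0.13   3.06] yaw -0.0009 pitch 0.0012 roll -0.0003 F bay [ 1.1 -0.7 -0.4] open 0.533
[ 0.04749144 -0.30012215  0.04270054]
```

View pics/wrist7.png

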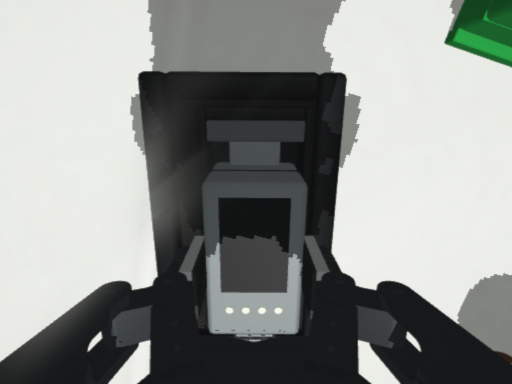

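View pics/z7.png

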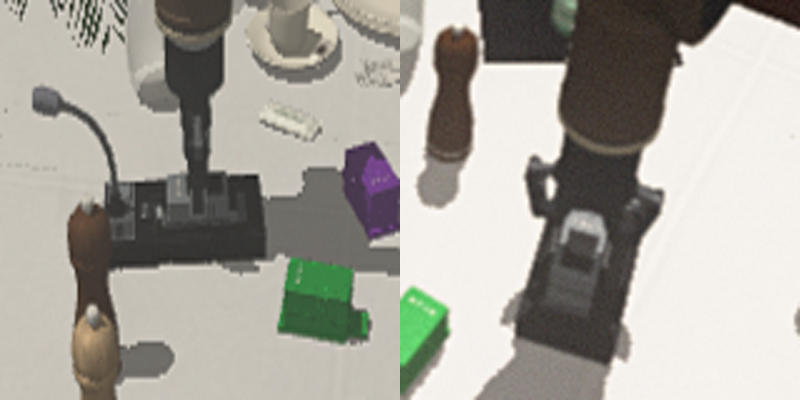

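Emit:
step_arm(
  targets=[
    {"x": 0, "y": 0, "z": 0.0005, "wx": 0, "wy": 0, "wz": 0, "hand": 0.2},
    {"x": -0.001, "y": 0, "z": 0.001, "wx": 0, "wy": 0.006, "wz": 0, "hand": 0.2},
    {"x": -0.002, "y": 0, "z": 0.0015, "wx": 0, "wy": 0.012, "wz": 0, "hand": 0.2},
    {"x": -0.002, "y": 0, "z": 0.0018, "wx": 0, "wy": 0.012, "wz": 0, "hand": 0.2},
    {"x": -0.002, "y": 0, "z": 0.0018, "wx": 0, "wy": 0.012, "wz": 0, "hand": 0.2},
    {"x": -0.002, "y": 0, "z": 0.0018, "wx": 0, "wy": 0.012, "wz": 0, "hand": 0.2},
    {"x": -0.002, "y": 0, "z": 0.0018, "wx": 0, "wy": 0.012, "wz": 0, "hand": 0.2},
    {"x": -0.002, "y": 0, "z": 0.0018, "wx": 0, "wy": 0.012, "wz": 0, "hand": 0.2},
    {"x": -0.002, "y": 0, "z": 0.0018, "wx": 0, "wy": 0.012, "wz": 0, "hand": 0.2},
    {"x": -0.002, "y": 0, "z": 0.0018, "wx": 0, "wy": 0.012, "wz": 0, "hand": 0.2},
  ],
)

```text
time_s: 20.7
tool_pos: [0.6559, -0.0729, 0.2135]
eef_rot: [0.341, -3.113, 0.003]
force: [-3.5, 1.5, 24.3]
opening: 0.532
```

Run:
```python
from h import *
where(); print(env.observe()['wrist_torque'])
```

```text
t 20.7 q bay [-59.43  -0.15   3.47] yaw -0.0009 pitch -0.0103 roll -0.0005 F bay [-3.1  2.2 24.3] open 0.532
[0.43209283 0.62635052 0.02337572]
```

Emit:
step_arm(
  targets=[
    {"x": 0.002, "y": 0, "z": -0.0018, "wx": 0, "wy": -0.012, "wz": 0, "hand": 0.2},
    {"x": 0.002, "y": 0, "z": -0.0018, "wx": 0, "wy": -0.012, "wz": 0, "hand": 0.2},
    {"x": 0.002, "y": 0, "z": -0.0018, "wx": 0, "wy": -0.012, "wz": 0, "hand": 0.8},
    {"x": 0.002, "y": 0, "z": -0.0018, "wx": 0, "wy": -0.012, "wz": 0, "hand": 0.8},
    {"x": 0.002, "y": 0, "z": -0.0018, "wx": 0, "wy": -0.012, "wz": 0, "hand": 0.8},
    {"x": 0.002, "y": 0, "z": -0.0018, "wx": 0, "wy": -0.012, "wz": 0, "hand": 0.8},
    {"x": 0.002, "y": 0, "z": -0.02, "wx": 0, "wy": -0.012, "wz": 0, "hand": 0.8},
    {"x": 0.002, "y": 0, "z": -0.06, "wx": 0, "wy": -0.012, "wz": 0, "hand": 0.8},
    {"x": 0.002, "y": 0, "z": -0.1, "wx": 0, "wy": -0.012, "wz": 0, "hand": 0.8},
    {"x": 0.002, "y": 0, "z": -0.12, "wx": 0, "wy": -0.012, "wz": 0, "hand": 0.8},
  ],
)

```text
time_s: 21.95
tool_pos: [0.6556, -0.0731, 0.3357]
eef_rot: [-0.342, 3.119, -0.002]
force: [0.4, -0.2, 0.0]
opening: 0.804
```

Run:
```python
from h import *
where(); d=cap('wrist','wrist8')
Rp=R.from_euler('z',-YAW); C=(cloud(d)-BAY)@Rp.as_matrix().T*1000
x,y,z=C[...,0],C[...,1],C[...,2]; m=(d['depth']>0)&(abs(y)<20)&(abs(x-3)<38)&(z>40)&(z<70)
P=C[m]; A=np.c_[P[:,:2],np.ones(len(P))]; print(len(P),np.linalg.lstsq(A,P[:,2],rcond=None)[0],np.median(P[:,2]))
```

```text
t 21.95 q bay [-57.01  -0.41 124.74] yaw -0.0008 pitch 0.0035 roll -0.0014 F bay [ 0.4 -0.3  0. ] open 0.804
4003 [-6.53272840e-04  9.75986348e-05  5.01651873e+01] 50.17110860374478
```

View pics/wrist8.png

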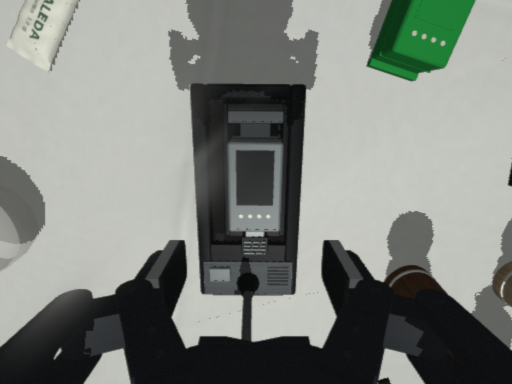

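Run:
```python
from h import *
d=load('wrist8'); a=d['img'][220:300,215:295,::-1];a=np.clip((a/255.)**.6*300,0,255).astype(np.uint8)
b=load('wrist4')['img'][195:265,125:205,::-1];b=np.clip((b/255.)**.6*300,0,255).astype(np.uint8)
cv2.imwrite('pics/z8.png',np.hstack([cv2.resize(a,(400,400),interpolation=cv2.INTER_CUBIC),cv2.resize(b,(400,400),interpolation=cv2.INTER_CUBIC)]))
Rp=R.from_euler('z',-YAW)
for t,cols,rows in [('wrist8',(252,258),range(228,262)),('wrist4',(158,165),range(198,235))]:
    d=load(t);C=(cloud(d)-BAY)@Rp.as_matrix().T*1000; g=cv2.cvtColor(d['img'],cv2.COLOR_RGB2GRAY)
    for c in cols[:1]: print(t,[(r,int(g[r,c]),*C[r,c,[0,2]].round(1).tolist()) for r in rows])
```

```text
wrist8 [(228, 145, 39.8, 50.0), (229, 143, 41.1, 49.2), (230, 134, 41.6, 50.4), (231, 137, 43.1, 49.0), (232, 181, 55.0, 24.6), (233, 187, 56.2, 24.3), (234, 187, 57.5, 23.8), (235, 175, 57.9, 25.3), (236, 100, 59.3, 24.7), (237, 47, 59.3, 27.0), (238, 57, 60.8, 26.1), (239, 58, 62.0, 25.8), (240, 56, 62.7, 26.6), (241, 48, 63.7, 26.8), (242, 73, 65.0, 26.5), (243, 83, 66.2, 26.2), (244, 63, 67.8, 25.1), (245, 74, 68.2, 26.6), (246, 109, 68.9, 27.4), (247, 68, 70.5, 26.4), (248, 65, 71.9, 25.8), (249, 111, 72.4, 26.9), (250, 105, 72.8, 28.3), (251, 51, 75.4, 25.5), (252, 70, 76.0, 26.5), (253, 130, 76.4, 27.8), (254, 86, 78.9, 25.3), (255, 56, 81.5, 22.5), (256, 53, 83.0, 21.9), (257, 51, 83.9, 22.3), (258, 52, 85.7, 21.1), (259, 52, 86.4, 21.9), (260, 48, 87.1, 22.7), (261, 40, 88.8, 21.7)]
wrist4 [(198, 53, 46.6, 1.0), (199, 52, 48.0, 0.9), (200, 53, 49.6, -0.0), (201, 64, 51.1, -0.6), (202, 88, 48.1, 12.8), (203, 91, 48.6, 15.3), (204, 92, 48.9, 18.1), (205, 92, 49.6, 19.7), (206, 90, 50.6, 20.5), (207, 93, 51.4, 21.9), (208, 113, 52.1, 23.5), (209, 147, 53.6, 22.9), (210, 168, 54.1, 25.1), (211, 174, 55.1, 26.0), (212, 173, 56.5, 25.5), (213, 165, 57.8, 25.5), (214, 110, 58.8, 26.3), (215, 64, 60.6, 24.7), (216, 61, 61.8, 25.0), (217, 60, 62.2, 27.3), (218, 78, 64.0, 26.0), (219, 129, 64.6, 27.8), (220, 96, 66.6, 26.0), (221, 79, 68.3, 24.9), (222, 119, 68.5, 27.5), (223, 95, 70.4, 26.0), (224, 81, 71.9, 25.7), (225, 129, 72.4, 27.6), (226, 98, 73.5, 28.0), (227, 81, 75.4, 26.8), (228, 129, 76.7, 26.6), (229, 126, 77.8, 27.2), (230, 70, 81.2, 22.5), (231, 58, 82.8, 21.8), (232, 57, 83.9, 22.3), (233, 52, 85.2, 22.4), (234, 43, 86.3, 22.9)]
```

View pics/z8.png

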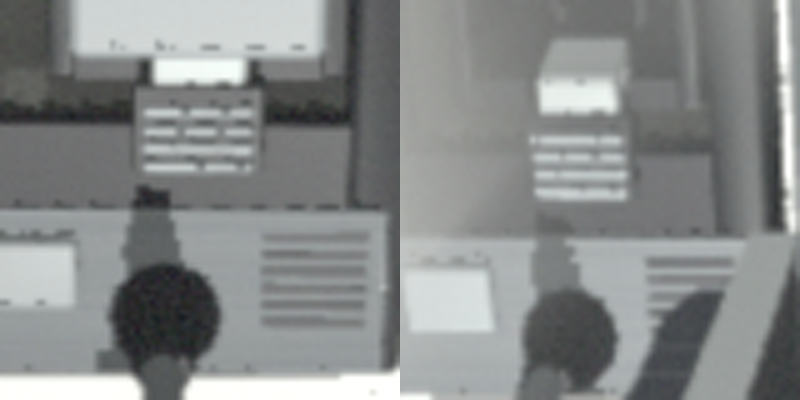

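Run:
```python
from h import *
where(); print(env.finish_job())
```

```text
t 22.0 q bay [-56.16  -0.74 126.47] yaw -0.0008 pitch 0.0055 roll -0.0022 F bay [ 1.4 -0.7  3.2] open 0.805
the job is handed in; nothing more can be done
None
```

The grey pack with the stepped toe is seated in the microphone's bay, and I handed the job in at about 22 s.

- **Finding the cradle:** I found its sideways place by touching the toe lightly to both side walls. I found its lengthwise place by feeling the end of the toe slot at about 6 N.
- **Fitting:** The toe went under the bar with the heel raised 0.36 rad. I then swung the pack down and pressed it home with about 24 N at the wrist, and let go. The readings taken between moves were well below the 60 N limit, but I did not record the force during each move.
- **Pack seated:** After release, the wrist camera's depth put the pack's top 50.2 mm above the bay floor (50 mm expected). It was level to within 0.001 rad, and the toe was under the bar.
- **Catch:** It stood within about 0.5 mm of where it stood before the pack went in, so it looks snapped back. That comes from the picture alone, because the state gives no catch reading.
- **Robot and surroundings:** The gripper was clear, about 0.12 m above the pack, and still settling slightly when I handed in. The arm never went near the other pack or the mills, but I did not measure their places again afterwards.

No check failed. The camera was off by about 1 mm sideways, and the touch readings corrected this before the toe went in. The lengthwise touch reading differed from the camera by about 0.7 mm, and I used the touch value.

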